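# Float the weigh beam of a torsion-spring tester

## Robot

A 6-joint arm with a two-finger parallel gripper is mounted at the origin on the work surface. World frame = base frame: x ahead of the robot, y to its left, z up, the work surface at z = 0. Lengths are in m, angles in degrees, forces in N, time in s.
With the tool pointing down it reaches from about 0.275 to 0.775 m from the base axis. Payload 14.6 kg.
Tool frame: the origin (TCP) lies midway between the tips of the shut fingers; the grasp point (between the pads) lies 19 mm behind it; z points along the fingers, y is the line along which they close (so a half turn about z gives the same grasp; the last joint's range is limited). The gripper opens to 85 mm and grips with 20 to 120 N. Pads are 22 mm wide; open, the fingers measure 114 mm over their backs; the gripper's body (76 mm by 85 mm) begins 54 mm behind the grasp point. The pads swing forward as they close: fully open they stand 13 mm farther back than shut.
Start: joints at [-79.83, 15.075, -2.767, 72.158, 0, 81.102], TCP at [0.172, -0.496, 0.231] pointing down, gripper open.
Joint ranges: [-151.79, 151.79], [-50.71, 97.33], [-67.44, 78.34], [-121.81, 120.89], [-77.56, 73.72], [-180, 180]. Speed limits (degrees/s): [108.29, 108.29, 147.25, 159.86, 180, 180].

## Interface

Orientations are given as [roll, pitch, yaw] about the fixed x, y, z axes, in that order (R = Rz(yaw) Ry(pitch) Rx(roll)).
In Python, from cell import read_state, capture, finish_job gives the robot as it stands. The module is installed in compiled form; this text tells all that it offers.
- The arm moves only by the tool step_arm, never from a script. Its argument "increments" is a list of rows, each a list of 7 numbers: the turn, a rotation vector about the tool's x, y, z normalised to -1 to 1, where 1 is 45 degrees, then the shift along the tool's x, y, z normalised to -1 to 1, where 1 is 0.25 m, then the opening, from -1 (shut) to 1 (fully open). A call has 1 to 8 rows; each row shifts and turns the commanded pose from where the row before left it, along the tool's axes as they then stand; what a row does not reach is not made up. A row lasts 1/10 s, in which the tool goes at most 50 mm and 8.59 degrees, less where a joint would pass 70% of its speed; a pose out of reach is approached as far as the arm can. A call with a number of a shift or a turn outside -1 to 1 is refused whole. A call with a gripper value outside its range is refused whole. The fingers move at their own pace and stop on an object; the grip force is fixed at half the most. Time passes only in rows, so rows that do not move let the fingers close. It gives the time, the measured TCP pose, the force, the opening and the grip force at its end, in the units of the state.
- read_state(): the state, without advancing time (a new reading comes with each control period).
- capture(name): name is "scene" or "side" or "wrist"; returns a dict with "frame" (400x640x3 uint8, blue, green, red), "intrinsics" (3x3 intrinsics, pixels), "R" (3x3) and "t" (3): a world point X has camera coordinates R X + t; the wrist camera has in their place "hand_eye" (4x4, takes a point from camera to tool coordinates, whose origin is the TCP and whose axes are the flange's). Camera axes: x right, y down, z forward; pixel columns grow to the right and rows downward; lengths in m; the calibration is good to about 2 mm. A picture is of the moment at which its call begins: read the wrist's pose just before it. There is no depth.
- finish_job(): hands the job in; it is judged then, once.
The state is a dict: "time_s": time; "joint_positions": joint angles; "joint_vel": joint speeds; "joint_efforts": joint torques, N m; "position": TCP position; "ee_rot": TCP orientation; "wrist_force": force on the tool from outside, world axes, zero at the start; "ft_torque": the same for the moment, N m; "grip_width": finger opening in m; "grip_force": force on a finger pad.
Only numpy, scipy, OpenCV 4.12 (cv2) and the standard library are available. Lean on these libraries where they do the work, as an engineer would, in place of code of your own. Each camera call takes 0.05 s, during which the arm holds its last target. There are 200 camera calls.

## Task

Check the torsion spring in the bench tester: take hold of the crank's black handle and wind the spring until the weigh beam lifts off its stop, then keep working the crank so that the beam floats, its pointer staying between the two thick limit marks of the gauge for six seconds. Then ease the crank all the way back so that the beam lies down on its lower stop again without banging, and let go. Leave the other things on the bench where they are.

Things in the scene. Friction and masses are not known exactly. Their poses are not given: they have to be found in the camera images.
- tester: Green bench torsion-spring tester, bolted down, bed plate 220 (x) by 170 (y) by 20 mm. Two pedestals carry one level shaft along its x axis, 150 mm up. Origin: on the bench under the shaft's middle; z up; crank at x = -100 mm, weigh beam at x = +100 mm. Place and yaw differ by run. All angles are right-handed about +x: positive raises the beam's +y end and carries the crank's top towards -y.
- shaft (a point): Middle of the shaft axis, 150 mm above the tester's origin, same axes. Crank, test spring and beam all turn about this line. The spring couples crank and beam and nothing else does.
- beam (a joint): Angle of the weigh beam (480 mm bar along y), rad: 0 is level, the pointer at the gauge's centre mark; positive with the +y end up. It starts at -0.15, lying on the lower stop; upper stop +0.15; the two thick limit marks are at -0.06 and +0.06. Free in ball bearings, damping about 0.006 N m s/rad. Moment of inertia with poise about 0.034 kg m2 (up to 20 percent off).
- discs (a point): Middle of the steel discs (50 mm across, 26 mm high, 0.4 kg) on the beam's +y pan, 180 mm out and 43 mm above the shaft axis; the -y pan has the same. They make the beam top-heavy: gravity turns it away from level by about 0.34 N m per rad of tilt (up to 20 percent off). That is more than the spring: with the crank held still the beam runs off to a stop, time constant 0.5 to 0.75 s.
- crank (a joint): Wind of the spring, rad: crank angle relative to the BEAM (not to the tester). 0 relaxed, at its rest stop; at most 2.1. The spring turns the beam by +0.24 N m per rad of wind and the crank back by as much; no ratchet. With wind w and beam angle b the crank arm stands 0.60 - w - b rad from upright, towards the tester's +y; at the start that is 0.75.
- crank_hub (a point): Centre of the crank's hub on the shaft axis, at tester x = -100 mm. The crank is balanced about the shaft by a round weight on its tail.
- handle (a point): Middle of the crank's handle: a black sleeve 26 mm thick and 72 mm long that spins freely on its pin, parallel to the shaft, 130 mm from the shaft axis, at tester x = -144 mm, on the robot's side of the crank arm. At the start 95 mm above and 89 mm to the +y side of the axis. Free to be pinched from above, fingers closing along the tester's y. Site z: outward along the arm.
- poise (a joint): Place of the brass poise (28 x 28 x 36 mm, 0.18 kg, up to 20 percent off) clamped on the beam's +y arm: its middle is 0.105 m plus this value (0 to 0.045) from the shaft axis. Its weight is what the spring must lift; all else on the beam is balanced. It stays put. Float needs 0.65 to 1.3 rad of wind, lift-off 0.2 more.
- beam_tip (a point): Tip of the beam's pointer, 280 mm from the shaft on the beam's +y arm, in front of the white gauge plate; 42 mm below shaft height on the lower stop.
- spring_tray: Cardboard tray 130 x 200 x 45 mm with spare springs, on the -y side. Origin under its middle. Leave it.
- gauge_block: Wooden block 70 x 160 mm with three steel weights standing in it, 60 mm high, on the +y side. Origin under its middle. Leave it.
- spanner: Steel spanner 170 mm long lying flat on the +y side, near the robot. Leave it.
- calliper: Steel calliper 200 mm long with a black slide, lying flat on the -y side, near the robot. Leave it.
- carton_yellow1: Lower of two stacked yellow cartons, each 100 x 150 x 50 mm, on the -y side. Origin under its middle. Leave them.

How it is judged (in metres and radians):
On the way, in this order (a step that is already met when the one before it is completed fails the run):
1. the beam floats between the limit marks (within 0.06 rad of level) for six seconds, carried by the wound spring (value of joint beam between -0.06 and 0.06 rad and value of joint crank above 0.3 rad), for 6 s.
2. the beam lies on its lower stop and the spring is relaxed (value of joint beam below -0.135 rad and value of joint crank below 0.12 rad), for 0.2 s.
At the end, for the whole second after the job is handed in: After the six seconds of floating: the beam lies still on its lower stop (below -0.135 rad), the crank is back at its rest (wind under 0.12 rad), the handle is released and nothing else was moved (all of step 2 and linear speed of beam below 0.02 m/s and angular speed of crank below 0.1 rad/s); the robot touches nothing.
It fails at once if the beam bangs: it meets either stop faster than 0.8 rad/s ((value of joint beam below -0.12 rad and velocity of joint beam below -0.8 rad/s) or (value of joint beam above 0.12 rad and velocity of joint beam above 0.8 rad/s)).
It fails at once if another thing on the bench is moved by more than 25 mm (distance of any of spring_tray, gauge_block, spanner, calliper, carton_yellow1 from where it was at the start of the episode above 0.025 m).
It also fails if it takes over 72 s, if anything falls off the work surface, if the arm or the gripper's body presses on something with over 40 N, if the wrist force passes 120 N, or if a joint passes its speed limit or range.

## Working session

There is one attempt and no reset: what is moved stays moved. The work goes in short steps, Python scripts to look and compute and a tool call to move; the robot and the scene stay as the last step left them, time stands still between calls to the robot, and variables do not carry over. Pictures are saved under pics/ and viewed, at most 10 in all, crops included, and the job is handed in when it is done.

Besides the shell and the picture viewer there is one more tool, called after "Call:" as a command line: name --pt "numbers of a row" for each row, then --argument value for the rest. step_arm: Moves the arm, as the interface text tells. Scaled input: -1 to 1 covers 0.25 m each way for a shift and 45 degrees each way for a turn. Its arguments: {"type":"object","properties":{"increments":{"type":"array"}},"required":["increments"]}

```bash
mkdir -p pics; ls; python3 - <<'E'
from cell import *
import cv2,numpy as np
print(read_state())
for n in("scene","side"):
    c=capture(n);cv2.imwrite(f"pics/{n}0.png",c["frame"]);np.savez(f"{n}0.npz",**{k:c[k] for k in("frame","intrinsics","R","t")})
    print(n,c["intrinsics"],c["R"],c["t"],-c["R"].T@c["t"])
E
```

```text
pics
{'time_s': 0.0, 'joint_positions': array([-7.98289761e+01,  1.51003084e+01, -2.80578675e+00,  7.21592650e+01,
        1.41991119e-03,  8.11018294e+01]), 'joint_vel': array([-0.06663461,  0.04480175, -0.09828215, -0.03558114,  0.00150007,
        0.02446263]), 'joint_efforts': array([-3.95379568e-03, -6.37609935e+01,  3.84562504e+01,  1.38663632e-02,
       -2.50432713e-04, -1.90483883e-05]), 'position': array([ 0.17147053, -0.49589614,  0.23079881]), 'ee_rot': array([-1.79935646e+02, -1.15126472e-02,  1.90691873e+01]), 'wrist_force': array([ 0.49063234, -0.40535532, -0.11913903]), 'ft_torque': array([-0.03590227,  0.03451447, -0.0353269 ]), 'grip_force': 0.0, 'grip_width': 0.08548004159680937}
scene [[377.27218687   0.         316.72518303]
 [  0.         377.27218687 194.26548115]
 [  0.           0.           1.        ]] [[-0.61242193  0.79043522  0.01231   ]
 [ 0.45625047  0.36612954 -0.81103925]
 [-0.64558105 -0.49108178 -0.5848622 ]] [ 0.36392558 -0.12535332  1.65800206] [1.35044323 0.57245056 0.86355634]
side [[398.52157382   0.         321.74869728]
 [  0.         398.52157382 202.88872578]
 [  0.           0.           1.        ]] [[-0.96415224 -0.26494302  0.01468506]
 [-0.21410503  0.74407009 -0.6328655 ]
 [ 0.15674659 -0.61332283 -0.77412248]] [0.55986158 0.22124717 1.2060097 ] [0.39812403 0.7233813  1.06539732]
```

View pics/scene0.png

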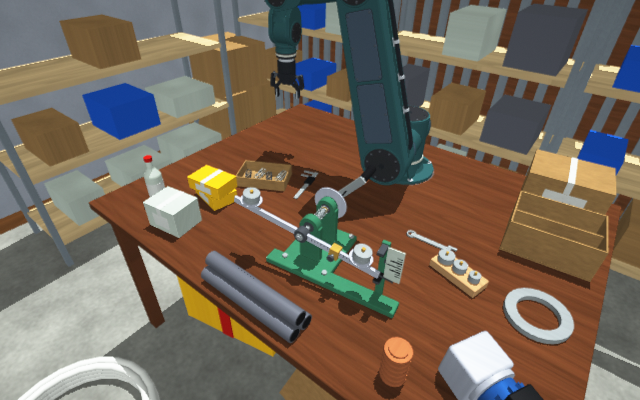

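View pics/side0.png

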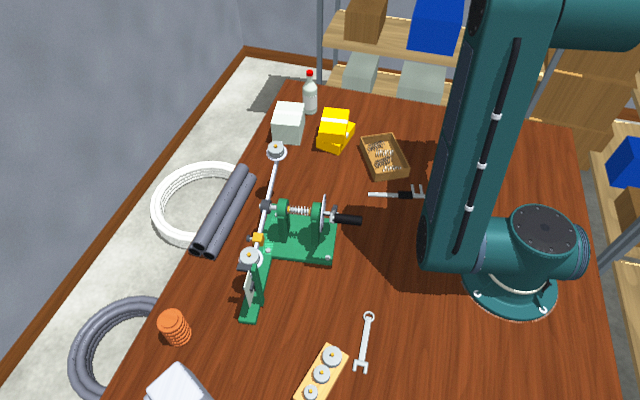

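The scene view shows the beam discs at about (252,190) and (362,247). The side view shows them at (276,148) and (250,255), with the black handle at (348,219). I'll zoom in to refine these.

```bash
python3 - <<'E'
import cv2,numpy as np
a=np.load("side0.npz")["frame"][135:275,235:368];b=np.load("scene0.npz")["frame"][165:305,240:373]
cv2.imwrite("pics/crop0.png",cv2.resize(np.hstack([a,b]),None,fx=3,fy=3,interpolation=cv2.INTER_CUBIC))
E
```

```text
(no output)
```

View pics/crop0.png

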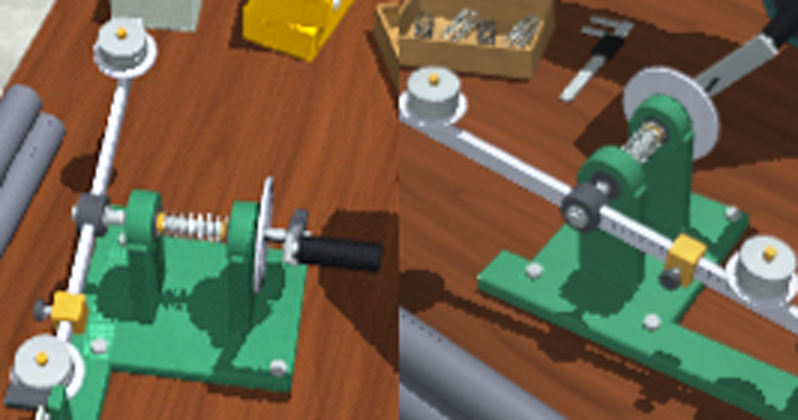

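The crop shows orange knobs on both discs. In the side view they are at (275.3,146) and (248.7,254.3), and in the scene view at (251.3,191) and (363.3,249.3). The handle's middle in the side view is about (348.7,219).

```bash
cat >h.py <<'E'
import numpy as np,cv2
C={n:np.load(f"{n}0.npz") for n in("scene","side")}
def P(n): c=C[n]; return c["intrinsics"]@np.c_[c["R"],c["t"]]
def tri(s,d):
    X=cv2.triangulatePoints(P("scene"),P("side"),np.array(s,float),np.array(d,float))[:,0]; return X[:3]/X[3]
def proj(n,X): p=P(n)@np.r_[X,1]; return p[:2]/p[2]
def plane(n,uv,z):
    c=C[n];d=c["R"].T@np.linalg.inv(c["intrinsics"])@np.r_[uv,1];o=-c["R"].T@c["t"];return o+d*(z-o[2])/d[2]
def rx(b): return np.array([[1,0,0],[0,np.cos(b),-np.sin(b)],[0,np.sin(b),np.cos(b)]])
E
python3 - <<'E'
from h import *
a=tri((251.3,191),(275.3,146));b=tri((363.3,249.3),(248.7,254.3))
print(a,b,np.linalg.norm(a-b))
d=b-a; yaw=np.arctan2(-d[0],d[1])
R=np.array([[np.cos(yaw),-np.sin(yaw),0],[np.sin(yaw),np.cos(yaw),0],[0,0,1]])
e=60/1000
la=rx(-.15)@[.1,-.18,e]; lb=rx(-.15)@[.1,.18,e]
o=(a+b)/2-R@((la+lb)/2); print("yaw",np.degrees(yaw),"shaft",o)
o[2]=.15
th=.75
h=o+R@[-.144,.13*np.sin(th),.13*np.cos(th)]; print("handle",h)
for k,p in dict(hm=[-.144,.0886,.0951],h0=[-.108,.0886,.0951],h1=[-.18,.0886,.0951],hub=[-.1,0,0],tip=rx(-.15)@[.1,.28,0],kn=la,kp=lb).items():
    X=o+R@np.array(p);print(k,X.round(4),proj("scene",X).round(1),proj("side",X).round(1))
print(plane("side",(348.7,219),.2451))
# base plate corner white bolts etc
E
```

```text
[ 0.76144209 -0.11169909  0.23458685] [0.71320739 0.24091904 0.18082872] 0.359938981116748
yaw 7.789156778383478 shaft [0.63946257 0.04217361 0.14838152]
handle [0.48478163 0.11045302 0.24511955]
hm [0.4848 0.1104 0.2451] [368.5 173.7] [347.7 220.2]
h0 [0.5205 0.1153 0.2451] [363.6 179.3] [333.8 218.6]
h1 [0.4491 0.1056 0.2451] [373.1 168.3] [361.7 221.8]
hub [0.5404 0.0286 0.15  ] [334.7 197.4] [333.3 213.9]
tip [0.701  0.33   0.1082] [392.5 281.9] [243.6 299. ]
kn [ 0.7614 -0.1117  0.2362] [251.3 190.6] [275.3 145.5]
kp [0.7132 0.2409 0.1824] [363.2 248.7] [248.6 254.2]
[0.48325072 0.10597739 0.2451    ]
```

Call:
step_arm --pt "0 0 -0.1874 0 0 -0.06 1" --pt "0 0 -0.1874 0 0 -0.06 1" --pt "0 0 -0.1874 0 0 -0.06 1" --pt "0 0 -0.1874 0 0 -0.06 1" --pt "0 0 -0.1874 0 0 -0.06 1" --pt "0 0 -0.1874 0 0 -0.06 1" --pt "0 0 -0.1874 0 0 -0.06 1" --pt "0 0 -0.1874 0 0 -0.06 1"

```text
time_s: 0.9
position: [0.1715, -0.496, 0.3516]
ee_rot: [-180.0, -0.0, 86.9]
wrist_force: [0.3, -0.5, -0.3]
grip_width: 0.0857
grip_force: 0.0
```

Call:
step_arm --pt "0 0 -0.1874 0 0 0 1" --pt "0 0 -0.1874 0 0 0 1" --pt "0 0 -0.1874 0 0 0 1" --pt "0 0 -0.1874 0 0 0 1" --pt "0 0 -0.1874 0 0 0 1" --pt "0 0 -0.1874 0 0 0 1" --pt "0 0 -0.1874 0 0 0 1" --pt "0 0 -0.1874 0 0 0 1"

```text
time_s: 1.7
position: [0.1715, -0.4961, 0.351]
ee_rot: [180.0, -0.0, 154.3]
wrist_force: [-0.5, 0.3, -0.3]
grip_width: 0.0856
grip_force: 0.0
```

Call:
step_arm --pt "0 0 -0.1874 0 0 0 1" --pt "0 0 -0.1874 0 0 0 1" --pt "0 0 -0.1874 0 0 0 1" --pt "0 0 -0.1874 0 0 0 1" --pt "0 0 0 0 0 0 1"

```text
time_s: 2.2
position: [0.1715, -0.4961, 0.351]
ee_rot: [180.0, -0.0, -172.1]
wrist_force: [0.3, 0.8, -1.2]
grip_width: 0.0853
grip_force: 0.0
```

Call:
step_arm --pt "0 0 0 -0.0966 0.1396 0 1" --pt "0 0 0 -0.0966 0.1396 0 1" --pt "0 0 0 -0.0966 0.1396 0 1" --pt "0 0 0 -0.0966 0.1396 0 1" --pt "0 0 0 -0.0966 0.1396 0 1" --pt "0 0 0 -0.0966 0.1396 0 1" --pt "0 0 0 -0.0966 0.1396 0 1" --pt "0 0 0 -0.0966 0.1396 0 1"

```text
time_s: 3.0
position: [0.3257, -0.1919, 0.3513]
ee_rot: [-180.0, 0.0, -172.6]
wrist_force: [0.7, -0.7, -0.3]
grip_width: 0.0854
grip_force: 0.0
```

Call:
step_arm --pt "0 0 0 -0.0966 0.1396 0 1" --pt "0 0 0 -0.0966 0.1396 0 1" --pt "0 0 0 -0.0966 0.1396 0 1" --pt "0 0 0 -0.0966 0.1396 0 1" --pt "0 0 0 -0.0966 0.1396 0 1" --pt "0 0 0 -0.0966 0.1396 0 1" --pt "0 0 0 -0.0966 0.1396 0 1" --pt "0 0 0 -0.0966 0.1396 0 1"

```text
time_s: 3.8
position: [0.4797, 0.111, 0.3512]
ee_rot: [-180.0, -0.0, -172.5]
wrist_force: [0.4, -1.2, 0.1]
grip_width: 0.0853
grip_force: 0.0
```

```bash
python3 - <<'E'
from cell import *
import cv2,numpy as np
s=read_state();print(s["position"],s["ee_rot"])
w=capture("wrist");print(w["hand_eye"],w["intrinsics"])
np.savez("wrist1.npz",frame=w["frame"],K=w["intrinsics"],H=w["hand_eye"])
f={n:capture(n)["frame"] for n in("scene","side")}
cv2.imwrite("pics/side1.png",f["side"]);cv2.imwrite("pics/scene1.png",f["scene"])
a=cv2.resize(w["frame"],(400,250))
im=np.vstack([np.hstack([a,cv2.resize(f["side"],(400,250))]),np.hstack([cv2.resize(f["scene"][150:320,230:430],(400,340)),cv2.resize(f["side"][130:300,200:400],(400,340))])])
cv2.imwrite("pics/c1.png",im)
E
```

```text
[0.47968952 0.1110278  0.35118192] [-1.79997595e+02 -3.18794704e-03 -1.72548762e+02]
[[ 4.37460928e-04 -9.50865904e-01 -3.09602717e-01  8.00505393e-02]
 [ 9.99999771e-01  5.75636257e-04 -3.54945405e-04  3.68562717e-04]
 [ 5.15724032e-04 -3.09602491e-01  9.50865938e-01 -1.42664753e-01]
 [ 0.00000000e+00  0.00000000e+00  0.00000000e+00  1.00000000e+00]] [[336.85388119   0.         322.70556821]
 [  0.         336.85388119 202.31855101]
 [  0.           0.           1.        ]]
```

View pics/c1.png

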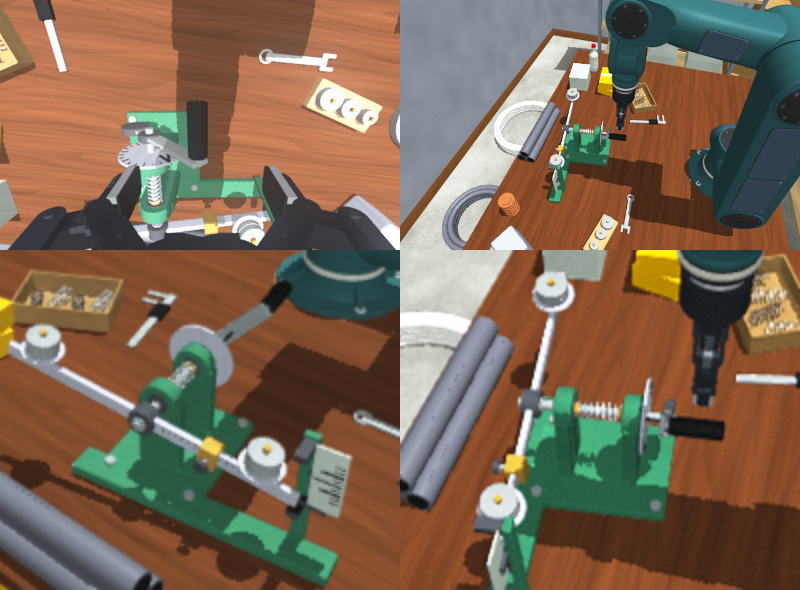

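The wrist view shows the handle centred between the open fingers, at about (197,130) in the half-size image. Both discs' knobs are unobstructed in the scene and side views.

Call:
step_arm --pt "0 0 -0.0075 0 -0.004 0.1 1" --pt "0 0 0 0 0 0.1 1" --pt "0 0 0 0 0 0.1 1" --pt "0 0 0 0 0 0.1 1" --pt "0 0 0 0 0 0.1 1" --pt "0 0 0 0 0 0.015 1"

```text
time_s: 4.55
position: [0.4779, 0.1071, 0.2206]
ee_rot: [180.0, -0.2, -172.2]
wrist_force: [-0.7, -0.4, -0.2]
grip_width: 0.0855
grip_force: 0.0
```

```bash
cat >>h.py <<'E'
yaw=np.radians(7.789);O=np.array([.6395,.0422,.15])
Rt=np.array([[np.cos(yaw),-np.sin(yaw),0],[np.sin(yaw),np.cos(yaw),0],[0,0,1]])
P0={"scene":[(251.3,191),(363.3,249.3)],"side":[(275.3,146),(248.7,254.3)]}
def kn(n,b): return np.array([proj(n,O+Rt@(rx(b)@np.array([.1,y,.06]))) for y in(-.18,.18)])
def beam(n,frame,b0=-.15):
    """beam angle from optical flow of the two disc knobs; one value each"""
    p0=np.array(P0[n],np.float32).reshape(-1,1,2)
    g=(p0[:,0]+kn(n,b0)-kn(n,-.15)).astype(np.float32).reshape(-1,1,2)
    r=cv2.cvtColor(C[n]["frame"],cv2.COLOR_BGR2GRAY);f=cv2.cvtColor(frame,cv2.COLOR_BGR2GRAY)
    p,st,e=cv2.calcOpticalFlowPyrLK(r,f,p0,g.copy(),winSize=(13,13),maxLevel=1,flags=cv2.OPTFLOW_USE_INITIAL_FLOW,criteria=(3,50,.005))
    b=np.array([b0,b0])
    for _ in range(4):
        q=p0[:,0]+kn(n,0)*0
        for i in range(2):
            m=kn(n,b[i])[i]-kn(n,-.15)[i];J=(kn(n,b[i]+.01)[i]-kn(n,b[i])[i])/.01
            b[i]+=J@((p-p0)[i,0]-m)/(J@J)
    return b
def tester(X): return Rt.T@(np.asarray(X)-O)
E
python3 - <<'E'
from h import *
from cell import *
print(*[(n,beam(n,cv2.imread(f"pics/{n}1.png")),beam(n,cv2.imread(f"pics/{n}1.png"),-.1),beam(n,cv2.imread(f"pics/{n}1.png"),0.)) for n in("scene","side")])
w=np.load("wrist1.npz");d=w["H"][:3,:3]@np.linalg.inv(w["K"])@[315,208,1.];
y=np.radians(-172.55);Rw=np.array([[np.cos(y),np.sin(y),0],[np.sin(y),-np.cos(y),0],[0,0,-1]])
o=np.array([.4797,.1110,.3512])+Rw@w["H"][:3,3];d=Rw@d;print("handle wrist",o+d*(.245-o[2])/d[2])
s=read_state();print(s["position"],tester(s["position"]),s["ee_rot"],s["wrist_force"])
E
```

```text
('scene', array([-0.15081706, -0.15161322]), array([-0.15081721, -0.15161248]), array([-0.15081768, -0.15161269])) ('side', array([-0.1506343 , -0.14888924]), array([-0.15063379, -0.14888779]), array([-0.15063369, -0.14888671]))
handle wrist [0.48604861 0.10603889 0.245     ]
[0.47787425 0.10712338 0.22058739] [-0.15133581  0.08622878  0.07058739] [ 179.99327571   -0.20130465 -172.15852721] [-0.74031228 -0.35345369 -0.18445564]
```

Call:
step_arm --pt "0 0 0 0 0 0 -1" --pt "0 0 0 0 0 0 -1" --pt "0 0 0 0 0 0 -1" --pt "0 0 0 0 0 0 -1" --pt "0 0 0 0 0 0 -1" --pt "0 0 0 0 0 0 -1"

```text
time_s: 5.15
position: [0.4797, 0.1084, 0.2232]
ee_rot: [180.0, 0.1, -171.9]
wrist_force: [-0.7, 2.1, 6.8]
grip_width: 0.0241
grip_force: 58.6
```

```bash
python3 - <<'E'
from h import *
from cell import *
f={}
for n in("scene","side"):
    s=read_state();f[n]=capture(n)["frame"];print(n,beam(n,f[n]))
print(s["time_s"],s["position"],tester(s["position"]),s["wrist_force"],s["grip_width"],s["grip_force"])
cv2.imwrite("pics/c2.png",np.hstack([cv2.resize(capture("wrist")["frame"],(400,250)),cv2.resize(f["side"][150:275,240:440],(400,250))]))
E
```

```text
scene [-0.15082984 -0.15146857]
side [-0.15176679 -0.14790299]
5.2 [0.47976689 0.10834923 0.22316182] [-0.1492945   0.08718682  0.07316182] [-0.56668447  1.92635065  6.80825183] 0.024520562562608997 58.59745502471924
```

View pics/c2.png

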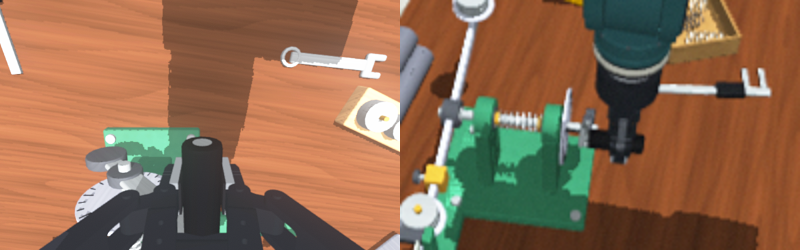

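The wrist view shows the black sleeve between the pads at about (200,180), and the grip looks sound.

```bash
cat >>h.py <<'E'
def rows(phis):
    """tool rows [dy,dz] normalised through successive crank angles phi"""
    p=np.array(phis);y=.13*np.sin(p);z=.13*np.cos(p)
    return np.round(np.c_[np.diff(y),-np.diff(z)]/.25,4).tolist()
def theta(X): t=tester(X); return .6-np.arctan2(t[1]+.0014,t[2]+.0219)
E
python3 - <<'E'
from h import *
X=tri((336,250),(258,239));print(rx(.15)@tester(X))
print(rows(np.linspace(.75,.11,9)))
E
```

```text
[0.09854972 0.10959074 0.00452419]
[[-0.0315, -0.0271], [-0.0336, -0.0245], [-0.0355, -0.0217], [-0.0371, -0.0188], [-0.0385, -0.0158], [-0.0396, -0.0127], [-0.0405, -0.0095], [-0.0411, -0.0062]]
```

Call:
step_arm --pt "0 0 0 0 -0.0315 -0.0271 -1" --pt "0 0 0 0 -0.0336 -0.0245 -1" --pt "0 0 0 0 -0.0355 -0.0217 -1" --pt "0 0 0 0 -0.0371 -0.0188 -1" --pt "0 0 0 0 -0.0385 -0.0158 -1" --pt "0 0 0 0 -0.0396 -0.0127 -1" --pt "0 0 0 0 -0.0405 -0.0095 -1" --pt "0 0 0 0 -0.0411 -0.0062 -1"

```text
time_s: 6.1
position: [0.4901, 0.0338, 0.2574]
ee_rot: [-180.0, 0.0, -171.9]
wrist_force: [0.1, 1.1, 4.2]
grip_width: 0.0245
grip_force: 58.8
```

```bash
cat >m.py <<'E'
from h import *
from cell import *
import sys
b0=float(sys.argv[1]) if len(sys.argv)>1 else -.15
for n in sys.argv[2:] or ("scene","side"):
    s=read_state();f=capture(n)["frame"];b=beam(n,f,b0)
    print(n,round(s["time_s"],3),b.round(4),"mean",b.mean().round(4),"th",theta(s["position"]).round(4))
    open("log.txt","a").write(f"{s['time_s']} {b.mean()} {theta(s['position'])}\n")
print(tester(s["position"]).round(4),s["wrist_force"].round(1),s["grip_width"].round(4))
E
python3 m.py; python3 -c "
from h import *
print(rows(np.linspace(.11,-.05,5)));print(rows(np.linspace(-.05,-.29,9)))"
```

```text
scene 6.1 [-0.151  -0.1506] mean -0.1508 th 0.4975
side 6.15 [-0.1511 -0.1483] mean -0.1497 th 0.5065
[[-0.0207, -0.0019], [-0.0208, -0.001], [-0.0208, -0.0002], [-0.0208, 0.0006]]
[[-0.0156, 0.001], [-0.0155, 0.0015], [-0.0155, 0.0019], [-0.0154, 0.0024], [-0.0153, 0.0029], [-0.0152, 0.0033], [-0.0151, 0.0038], [-0.015, 0.0042]]Traceback (most recent call last):
  File "m.py", line 9, in <module>
    print(tester(s["position"]).round(4),s["wrist_force"].round(1),s["grip_width"].round(4))
                                                                   ^^^^^^^^^^^^^^^^^^^^^
AttributeError: 'float' object has no attribute 'round'
```

Call:
step_arm --pt "0 0 0 0 -0.0207 -0.0019 -1" --pt "0 0 0 0 -0.0208 -0.001 -1" --pt "0 0 0 0 -0.0208 -0.0002 -1" --pt "0 0 0 0 -0.0208 0.0006 -1"

```text
time_s: 6.6
position: [0.4929, 0.0133, 0.2578]
ee_rot: [-180.0, 0.0, -172.0]
wrist_force: [-1.3, 0.9, 6.4]
grip_width: 0.0246
grip_force: 59.0
```

```bash
sed -i 's/s\["grip_width"\].round(4)/s["grip_width"]/' m.py; python3 m.py -.15 scene; python3 -c "
from h import *
print(rows(np.linspace(-.05,-.13,5)));print(rows(np.linspace(-.13,-.21,5)));print(rows(np.linspace(-.21,-.29,5)))"
```

```text
scene 6.6 [-0.151  -0.1499] mean -0.1505 th 0.6569
[-0.1492 -0.0088  0.1078] [-1.3  0.9  6.4] 0.024551201697752666
[[-0.0104, 0.0006], [-0.0104, 0.0008], [-0.0103, 0.001], [-0.0103, 0.0012]]
[[-0.0103, 0.0015], [-0.0103, 0.0017], [-0.0102, 0.0019], [-0.0102, 0.0021]]
[[-0.0101, 0.0023], [-0.0101, 0.0025], [-0.0101, 0.0027], [-0.01, 0.0029]]
```

Call:
step_arm --pt "0 0 0 0 -0.0104 0.0006 -1" --pt "0 0 0 0 -0.0104 0.0008 -1" --pt "0 0 0 0 -0.0103 0.001 -1" --pt "0 0 0 0 -0.0103 0.0012 -1"

```text
time_s: 7.05
position: [0.4943, 0.0031, 0.2569]
ee_rot: [-180.0, 0.0, -172.0]
wrist_force: [-0.9, -0.2, 5.0]
grip_width: 0.024
grip_force: 59.0
```

```bash
python3 m.py -.15 scene
cat >k.py <<'E'
# usage: k.py t_now_after_capture ; log.txt rows: t b th ; cmd.txt rows: t theta (breakpoints)
import numpy as np,sys
from h import rows
K,a,c=7.06,2.94,.18
def step(x,th,dt):
    A=np.array([[0,1,0],[a,-c,-K],[0,0,0]]);B=np.array([0,K,0])
    F=np.eye(3)+A*dt+A@A*dt*dt/2
    return F@x+B*th*dt+A@B*th*dt*dt/2,F
def run(t0,x,P,tend,N,nrow,ref=lambda t:(0,0)):
    cm=np.loadtxt("cmd.txt",ndmin=2);lg=np.loadtxt("log.txt",ndmin=2);lg=lg[lg[:,0]>t0+1e-6]
    t=t0;dt=.01
    th=lambda t:np.interp(t,cm[:,0],cm[:,1])
    def upd(x,P,z):
        H=np.array([[1.,0,0]]);S=P[0,0]+.0015**2;G=P[:,0]/S;r=z-x[0]
        return x+G*r,P-np.outer(G,P[0]),r
    while t<tend-1e-6:
        for l in lg:
            if abs(l[0]-t)<.005: x,P,r=upd(x,P,l[1]);print("t %.2f z %.4f innov %.4f"%(t,l[1],r),"x",x.round(3))
        x,F=step(x,th(t+dt/2),dt);P=F@P@F.T+np.diag([1e-8,.03**2*dt,.01**2*dt]);t+=dt
    print("now %.2f"%t,x.round(4),"sd",np.sqrt(np.diag(P)).round(4),"thcmd",th(t).round(4))
    u=th(t);y=x.copy();ths=[u];pb=[]
    for i in range(nrow):
        # feedback on state half a row ahead; ramp over the row
        y2=y.copy()
        for _ in range(5): y2,_=step(y2,u,.01)
        rb,rv=ref(t)
        un=y[2]-.42*rb-1.31*(y2[0]-rb)-.69*(y2[1]-rv); un=u+np.clip(un-u,-.09,.09); un=round(un,3)
        for j in range(10): y,_=step(y,u+(un-u)*(j+.5)/10,.01)
        u=un;ths.append(u);t+=.1;pb.append((y[0].round(3),y[1].round(2)))
    print("theta",ths,"pred",pb[-1]); print([[0,0,0,0,*r,-1] for r in rows(.6-np.array(ths))])
    return ths
E
```

```text
scene 7.05 [-0.151  -0.1494] mean -0.1502 th 0.7365
[-0.1492 -0.0191  0.1069] [-0.9 -0.2  5. ] 0.023974135641987904
```

Call:
step_arm --pt "0 0 0 0 -0.0103 0.0015 -1" --pt "0 0 0 0 -0.0103 0.0017 -1" --pt "0 0 0 0 -0.0102 0.0019 -1" --pt "0 0 0 0 -0.0102 0.0021 -1"

```text
time_s: 7.5
position: [0.4957, -0.0071, 0.255]
ee_rot: [-180.0, 0.0, -172.0]
wrist_force: [-1.6, 1.1, 5.3]
grip_width: 0.0243
grip_force: 59.0
```

```bash
python3 m.py -.15 scene
```

```text
scene 7.5 [-0.1509 -0.1481] mean -0.1495 th 0.8167
[-0.1492 -0.0293  0.105 ] [-1.6  1.1  5.3] 0.024329120237708744
```

Call:
step_arm --pt "0 0 0 0 -0.0101 0.0023 -1" --pt "0 0 0 0 -0.0101 0.0025 -1" --pt "0 0 0 0 -0.0101 0.0027 -1" --pt "0 0 0 0 -0.01 0.0029 -1"

```text
time_s: 7.95
position: [0.4971, -0.0171, 0.2524]
ee_rot: [-180.0, 0.0, -172.0]
wrist_force: [-1.7, 0.3, 5.2]
grip_width: 0.0242
grip_force: 59.0
```

```bash
python3 m.py -.15 scene;python3 -c "
from h import *
print(rows(np.linspace(-.29,-.35,4)));print(rows(np.linspace(-.35,-.41,4)));print(rows(np.linspace(-.41,-.47,4)))"
```

```text
scene 7.95 [-0.1509 -0.148 ] mean -0.1495 th 0.8972
[-0.1492 -0.0395  0.1024] [-1.7  0.3  5.2] 0.024245976540740337
[[-0.0099, 0.0031], [-0.0099, 0.0033], [-0.0098, 0.0035]]
[[-0.0097, 0.0037], [-0.0097, 0.0039], [-0.0096, 0.004]]
[[-0.0095, 0.0042], [-0.0094, 0.0044], [-0.0093, 0.0046]]
```

Call:
step_arm --pt "0 0 0 0 -0.0099 0.0031 -1" --pt "0 0 0 0 -0.0099 0.0033 -1" --pt "0 0 0 0 -0.0098 0.0035 -1"

```text
time_s: 8.3
position: [0.4981, -0.0244, 0.2499]
ee_rot: [-180.0, 0.0, -172.0]
wrist_force: [-0.8, 0.4, 4.5]
grip_width: 0.0244
grip_force: 59.0
```

```bash
python3 m.py -.15 scene
```

```text
scene 8.3 [-0.1509 -0.1481] mean -0.1495 th 0.9568
[-0.1491 -0.0468  0.0999] [-0.8  0.4  4.5] 0.024361708486978273
```

Call:
step_arm --pt "0 0 0 0 -0.0097 0.0037 -1" --pt "0 0 0 0 -0.0097 0.0039 -1" --pt "0 0 0 0 -0.0096 0.004 -1"

```text
time_s: 8.65
position: [0.4991, -0.0316, 0.2469]
ee_rot: [-180.0, 0.0, -172.0]
wrist_force: [-2.4, -0.5, 5.1]
grip_width: 0.0248
grip_force: 59.0
```

```bash
python3 m.py -.15 scene
```

```text
scene 8.65 [-0.1381 -0.1401] mean -0.1391 th 1.0172
[-0.1491 -0.0541  0.0969] [-2.4 -0.5  5.1] 0.02478509883306727
```

```bash
printf "8.0 .89\n8.3 .95\n8.35 .95\n8.65 1.01\n8.7 1.01\n" >cmd.txt
cat >go.py <<'E'
from k import *
tend=float(sys.argv[1]);n=int(sys.argv[2])
ths=run(8.30,np.array([-.15,0,.885]),np.diag([.001,.01,.03])**2,tend,0,n)
with open("cmd.txt","a") as f:
    for i,h in enumerate(ths): f.write(f"{tend+.1*i+(1e-4 if i==0 else 0):.4f} {h}\n")
E
python3 go.py 8.70 3
```

```text
t 8.65 z -0.1391 innov 0.0034 x [-0.139  0.089  0.878]
now 8.70 [-0.1341  0.1144  0.8783] sd [0.0021 0.0218 0.0126] thcmd 1.01
theta [np.float64(1.01), np.float64(0.949), np.float64(0.922), np.float64(0.904)] pred (np.float64(-0.091), np.float64(0.14))
[[0, 0, 0, 0, 0.0295, -0.0117, -1], [0, 0, 0, 0, 0.0133, -0.0046, -1], [0, 0, 0, 0, 0.0089, -0.0029, -1]]
```

Call:
step_arm --pt "0 0 0 0 0.0295 -0.0117 -1" --pt "0 0 0 0 0.0133 -0.0046 -1" --pt "0 0 0 0 0.0089 -0.0029 -1"

```text
time_s: 9.0
position: [0.4973, -0.0185, 0.2519]
ee_rot: [-180.0, 0.0, -171.9]
wrist_force: [-1.6, -0.5, 7.6]
grip_width: 0.0243
grip_force: 59.0
```

```bash
python3 m.py -.09 scene; python3 go.py 9.05 3
```

```text
scene 9.0 [-0.0993 -0.1059] mean -0.1026 th 0.9083
[-0.1491 -0.0408  0.1019] [-1.6 -0.5  7.6] 0.024348880093394466
t 8.65 z -0.1391 innov 0.0034 x [-0.139  0.089  0.878]
t 9.00 z -0.1026 innov -0.0116 x [-0.102  0.096  0.888]
now 9.05 [-0.0979  0.0864  0.8884] sd [0.002  0.0181 0.0087] thcmd 0.904
theta [np.float64(0.904), np.float64(0.958), np.float64(0.932), np.float64(0.915)] pred (np.float64(-0.07), np.float64(0.1))
[[0, 0, 0, 0, -0.0266, 0.0091, -1], [0, 0, 0, 0, 0.0127, -0.0046, -1], [0, 0, 0, 0, 0.0084, -0.0028, -1]]
```

Call:
step_arm --pt "0 0 0 0 -0.0266 0.0091 -1" --pt "0 0 0 0 0.0127 -0.0046 -1" --pt "0 0 0 0 0.0084 -0.0028 -1"

```text
time_s: 9.35
position: [0.4975, -0.0201, 0.2514]
ee_rot: [-180.0, 0.0, -172.0]
wrist_force: [-2.0, -0.2, 6.8]
grip_width: 0.024
grip_force: 59.2
```

```bash
python3 m.py -.07 scene; python3 go.py 9.40 4
```

```text
scene 9.35 [-0.0709 -0.0785] mean -0.0747 th 0.9215
[-0.1491 -0.0425  0.1014] [-2.  -0.2  6.8] 0.02397920068726449
t 8.65 z -0.1391 innov 0.0034 x [-0.139  0.089  0.878]
t 9.00 z -0.1026 innov -0.0116 x [-0.102  0.096  0.888]
t 9.35 z -0.0747 innov -0.0049 x [-0.075  0.083  0.892]
now 9.40 [-0.0705  0.0796  0.8918] sd [0.0019 0.0175 0.0082] thcmd 0.915
theta [np.float64(0.915), np.float64(0.926), np.float64(0.913), np.float64(0.904), np.float64(0.899)] pred (np.float64(-0.04), np.float64(0.07))
[[0, 0, 0, 0, -0.0054, 0.0018, -1], [0, 0, 0, 0, 0.0064, -0.0021, -1], [0, 0, 0, 0, 0.0045, -0.0014, -1], [0, 0, 0, 0, 0.0025, -0.0008, -1]]
```

Call:
step_arm --pt "0 0 0 0 -0.0054 0.0018 -1" --pt "0 0 0 0 0.0064 -0.0021 -1" --pt "0 0 0 0 0.0045 -0.0014 -1" --pt "0 0 0 0 0.0025 -0.0008 -1"

```text
time_s: 9.8
position: [0.4972, -0.018, 0.2521]
ee_rot: [-180.0, 0.0, -171.9]
wrist_force: [-1.5, 0.5, 7.1]
grip_width: 0.0241
grip_force: 59.2
```

```bash
python3 m.py -.04 scene side; python3 go.py 9.90 4
```

```text
scene 9.8 [-0.0261 -0.0369] mean -0.0315 th 0.9046
side 9.85 [-0.015 -0.026] mean -0.0205 th 0.9042
[-0.1491 -0.0403  0.1021] [-2.  -1.2  6.4] 0.024572889432130963
t 8.65 z -0.1391 innov 0.0034 x [-0.139  0.089  0.878]
t 9.00 z -0.1026 innov -0.0116 x [-0.102  0.096  0.888]
t 9.35 z -0.0747 innov -0.0049 x [-0.075  0.083  0.892]
t 9.80 z -0.0315 innov 0.0082 x [-0.032  0.095  0.888]
t 9.85 z -0.0205 innov 0.0064 x [-0.023  0.119  0.882]
now 9.90 [-0.0169  0.1205  0.8822] sd [0.0018 0.0188 0.0084] thcmd 0.899
theta [np.float64(0.899), np.float64(0.811), np.float64(0.836), np.float64(0.852), np.float64(0.863)] pred (np.float64(0.007), np.float64(0.01))
[[0, 0, 0, 0, 0.0443, -0.0115, -1], [0, 0, 0, 0, -0.0127, 0.0029, -1], [0, 0, 0, 0, -0.0081, 0.002, -1], [0, 0, 0, 0, -0.0055, 0.0015, -1]]
```

```bash
head -n -5 cmd.txt>c&&mv c cmd.txt; python3 - <<'E'
L=open("log.txt").read().split("\n")[:-1]
t,b,h=L[-1].split();L[-1]=f"{t} {float(b)-.005} {h}"
open("log.txt","w").write("\n".join(L)+"\n")
E
python3 go.py 9.90 4|tail -3; tail -6 cmd.txt
```

```text
now 9.90 [-0.021   0.0996  0.8865] sd [0.0018 0.0188 0.0084] thcmd 0.899
theta [np.float64(0.899), np.float64(0.838), np.float64(0.855), np.float64(0.866), np.float64(0.873)] pred (np.float64(0.001), np.float64(0.02))
[[0, 0, 0, 0, 0.0306, -0.0084, -1], [0, 0, 0, 0, -0.0086, 0.0022, -1], [0, 0, 0, 0, -0.0055, 0.0015, -1], [0, 0, 0, 0, -0.0035, 0.001, -1]]
9.8000 0.899
9.9001 0.899
10.0000 0.838
10.1000 0.855
10.2000 0.866
10.3000 0.873
```

Call:
step_arm --pt "0 0 0 0 0.0306 -0.0084 -1" --pt "0 0 0 0 -0.0086 0.0022 -1" --pt "0 0 0 0 -0.0055 0.0015 -1" --pt "0 0 0 0 -0.0035 0.001 -1"

```text
time_s: 10.3
position: [0.4968, -0.0149, 0.253]
ee_rot: [-179.9, 0.0, -171.9]
wrist_force: [-2.5, -0.4, 7.8]
grip_width: 0.0248
grip_force: 59.2
```

```bash
python3 m.py 0 scene; python3 go.py 10.35 4|tail -4
```

```text
scene 10.3 [0.0177 0.0008] mean 0.0093 th 0.8795
[-0.1491 -0.0373  0.103 ] [-2.5 -0.4  7.8] 0.024776949263154244
t 10.30 z 0.0093 innov 0.0087 x [0.009 0.045 0.882]
now 10.35 [0.0114 0.0428 0.8823] sd [0.0019 0.018  0.0083] thcmd 0.873
theta [np.float64(0.873), np.float64(0.836), np.float64(0.853), np.float64(0.863), np.float64(0.87)] pred (np.float64(0.015), np.float64(-0.01))
[[0, 0, 0, 0, 0.0186, -0.0048, -1], [0, 0, 0, 0, -0.0086, 0.0021, -1], [0, 0, 0, 0, -0.005, 0.0013, -1], [0, 0, 0, 0, -0.0035, 0.001, -1]]
```

Call:
step_arm --pt "0 0 0 0 0.0186 -0.0048 -1" --pt "0 0 0 0 -0.0086 0.0021 -1" --pt "0 0 0 0 -0.005 0.0013 -1" --pt "0 0 0 0 -0.0035 0.001 -1"

```text
time_s: 10.75
position: [0.4968, -0.0146, 0.2531]
ee_rot: [-179.9, 0.0, -172.0]
wrist_force: [-1.1, 0.1, 7.3]
grip_width: 0.0244
grip_force: 59.3
```

```bash
sed -i 's/b=beam(n,f,b0)/b=beam(n,f,b0);cv2.imwrite("pics\/last_%s.png"%n,f)/' m.py; python3 m.py 0 scene; python3 go.py 10.80 4|tail -4; python3 - <<'E'
from h import *
f=cv2.imread("pics/last_scene.png");r=C["scene"]["frame"]
cv2.imwrite("pics/c3.png",np.hstack([cv2.resize(i[240:290,365:415],(400,400),interpolation=cv2.INTER_CUBIC) for i in(r,f)]))
o=lambda b:proj("scene",O+Rt@(rx(b)@np.array([.1,.28,0])))
print([o(b).round(1) for b in(-.15,-.06,0,.06)])
E
```

```text
scene 10.75 [0.0422 0.0234] mean 0.0328 th 0.8769
[-0.1491 -0.0369  0.1031] [-1.1  0.1  7.3] 0.024394076330729066
t 10.75 z 0.0328 innov 0.0177 x [0.033 0.045 0.873]
now 10.80 [0.0349 0.048  0.8735] sd [0.0019 0.0183 0.0083] thcmd 0.87
theta [np.float64(0.87), np.float64(0.789), np.float64(0.819), np.float64(0.839), np.float64(0.852)] pred (np.float64(0.034), np.float64(-0.04))
[[0, 0, 0, 0, 0.041, -0.0096, -1], [0, 0, 0, 0, -0.0153, 0.0032, -1], [0, 0, 0, 0, -0.0101, 0.0024, -1], [0, 0, 0, 0, -0.0066, 0.0016, -1]]
[array([392.5, 281.9]), array([394.7, 275.7]), array([395.8, 271.2]), array([396.5, 266.5])]
```

View pics/c3.png

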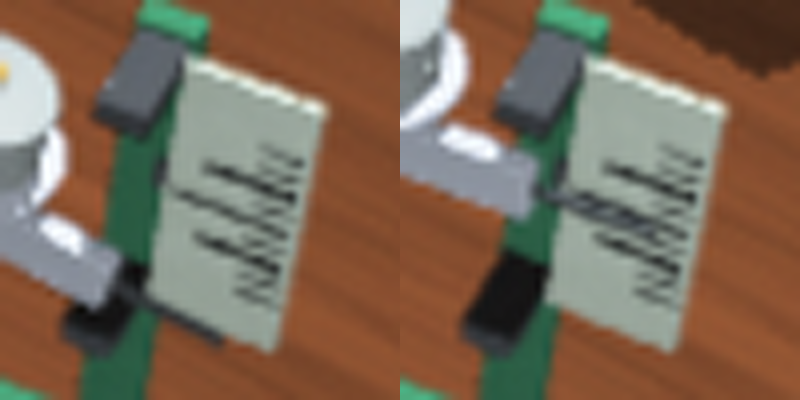

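The right crop shows the pointer tip at about (258,232), close to the centre mark once parallax is allowed for, so b is about +0.03. That agrees with the tracker. I'll refit the model to the log.

```bash
head -n -5 cmd.txt>c&&mv c cmd.txt; cat >fit.py <<'E'
import numpy as np
from scipy.optimize import least_squares
def fit(prior=(7.06,2.94,.18)):
    cm=np.loadtxt("cmd.txt");lg=np.loadtxt("log.txt");lg=lg[lg[:,0]>8.2]
    def sim(p,tE):
        K,a,w0=p[:3];dist=p[3:];b,v=-.15,0;out=[];t=8.2;dt=.005
        for l in lg:
            while t<l[0]-1e-6:
                acc=K*(np.interp(t-p[3],cm[:,0],cm[:,1])-w0)+a*b-.18*v
                v+=acc*dt;b+=v*dt;t+=dt
                if b<-.15:b,v=-.15,max(v,0)
            out.append(b)
        return np.array(out)
    f=lambda p:np.r_[(sim(p,0)-lg[:,1])/.003,(p[0]-7.06)/1.5,(p[1]-2.9)/.7,(p[2]-.885)/.05,(p[3]-.03)/.03]
    s=least_squares(f,[7.06,2.94,.885,.03],diff_step=1e-3,x_scale=[1,1,.02,.02]);return s.x,np.c_[lg[:,0],lg[:,1],sim(s.x,0)]
if __name__=="__main__":
    p,d=fit();print(p.round(3));print(d.round(4))
E
python3 fit.py
```

```text
[ 6.65   3.2    0.877 -0.028]
[[ 8.300e+00 -1.495e-01 -1.500e-01]
 [ 8.650e+00 -1.391e-01 -1.419e-01]
 [ 9.000e+00 -1.026e-01 -1.079e-01]
 [ 9.350e+00 -7.470e-02 -7.750e-02]
 [ 9.800e+00 -3.150e-02 -3.050e-02]
 [ 9.850e+00 -2.550e-02 -2.490e-02]
 [ 1.030e+01  9.300e-03  1.260e-02]
 [ 1.075e+01  3.280e-02  3.130e-02]]
```

```bash
sed -i 's/^K,a,c=.*/K,a,c=6.65,3.2,.18/' k.py; sed -i 's/,.885\])/,.877])/' go.py; python3 go.py 10.80 4|tail -7
```

```text
t 9.80 z -0.0315 innov 0.0036 x [-0.032  0.099  0.882]
t 9.85 z -0.0255 innov 0.0011 x [-0.026  0.104  0.881]
t 10.30 z 0.0093 innov 0.0022 x [0.009 0.05  0.88 ]
t 10.75 z 0.0328 innov 0.0120 x [0.033 0.047 0.874]
now 10.80 [0.0351 0.0506 0.8736] sd [0.0019 0.018  0.0085] thcmd 0.87
theta [np.float64(0.87), np.float64(0.786), np.float64(0.815), np.float64(0.833), np.float64(0.846)] pred (np.float64(0.036), np.float64(-0.03))
[[0, 0, 0, 0, 0.0425, -0.0099, -1], [0, 0, 0, 0, -0.0148, 0.003, -1], [0, 0, 0, 0, -0.0091, 0.0021, -1], [0, 0, 0, 0, -0.0066, 0.0016, -1]]
```

```bash
head -n -5 cmd.txt>c&&mv c cmd.txt; sed -i 's/-1.31\*(y2/-1.8*(y2/;s/-.69\*(y2/-.9*(y2/;s/-.09,.09/-.12,.12/' k.py;  python3 go.py 10.80 4|tail -2
```

```text
theta [np.float64(0.87), np.float64(0.756), np.float64(0.813), np.float64(0.842), np.float64(0.857)] pred (np.float64(0.031), np.float64(-0.05))
[[0, 0, 0, 0, 0.0579, -0.0125, -1], [0, 0, 0, 0, -0.0291, 0.0054, -1], [0, 0, 0, 0, -0.0147, 0.0034, -1], [0, 0, 0, 0, -0.0076, 0.0019, -1]]
```

Call:
step_arm --pt "0 0 0 0 0.0579 -0.0125 -1" --pt "0 0 0 0 -0.0291 0.0054 -1" --pt "0 0 0 0 -0.0147 0.0034 -1" --pt "0 0 0 0 -0.0076 0.0019 -1"

```text
time_s: 11.2
position: [0.4965, -0.0132, 0.2535]
ee_rot: [-179.9, 0.0, -172.0]
wrist_force: [-1.9, -1.3, 7.8]
grip_width: 0.0244
grip_force: 60.4
```

```bash
python3 m.py 0.03 scene; python3 go.py 11.25 4|tail -4
```

```text
scene 11.2 [0.0453 0.025 ] mean 0.0352 th 0.8659
[-0.1491 -0.0355  0.1035] [-1.9 -1.3  7.8] 0.02442502793654297
t 11.20 z 0.0352 innov 0.0045 x [ 0.035 -0.033  0.871]
now 11.25 [ 0.0335 -0.0317  0.8714] sd [0.0019 0.018  0.0085] thcmd 0.857
theta [np.float64(0.857), np.float64(0.842), np.float64(0.857), np.float64(0.864), np.float64(0.868)] pred (np.float64(0.019), np.float64(-0.04))
[[0, 0, 0, 0, 0.0076, -0.0019, -1], [0, 0, 0, 0, -0.0076, 0.0019, -1], [0, 0, 0, 0, -0.0035, 0.0009, -1], [0, 0, 0, 0, -0.002, 0.0005, -1]]
```

Call:
step_arm --pt "0 0 0 0 0.0076 -0.0019 -1" --pt "0 0 0 0 -0.0076 0.0019 -1" --pt "0 0 0 0 -0.0035 0.0009 -1" --pt "0 0 0 0 -0.002 0.0005 -1"

```text
time_s: 11.65
position: [0.4967, -0.0145, 0.2531]
ee_rot: [-179.9, 0.0, -172.0]
wrist_force: [-3.1, -0.3, 8.1]
grip_width: 0.0245
grip_force: 60.4
```

```bash
python3 m.py 0.02 scene; python3 go.py 11.70 5|tail -4
```

```text
scene 11.65 [0.0432 0.0234] mean 0.0333 th 0.8762
[-0.1491 -0.0368  0.1031] [-3.1 -0.3  8.1] 0.024475595585601913
t 11.65 z 0.0333 innov 0.0147 x [0.033 0.013 0.864]
now 11.70 [0.034 0.02  0.864] sd [0.0019 0.018  0.0085] thcmd 0.868
theta [np.float64(0.868), np.float64(0.777), np.float64(0.819), np.float64(0.84), np.float64(0.853), np.float64(0.859)] pred (np.float64(0.022), np.float64(-0.04))
[[0, 0, 0, 0, 0.0461, -0.0104, -1], [0, 0, 0, 0, -0.0214, 0.0043, -1], [0, 0, 0, 0, -0.0106, 0.0025, -1], [0, 0, 0, 0, -0.0066, 0.0016, -1], [0, 0, 0, 0, -0.003, 0.0008, -1]]
```

```bash
head -n -6 cmd.txt>c&&mv c cmd.txt; sed -i 's/.01\*\*2\*dt\]/.025**2*dt]/' k.py; python3 go.py 11.70 4|tail -4; python3 fit.py|head -1
```

```text
t 11.65 z 0.0333 innov 0.0132 x [0.033 0.019 0.86 ]
now 11.70 [0.0344 0.0269 0.8597] sd [0.0021 0.0249 0.017 ] thcmd 0.868
theta [np.float64(0.868), np.float64(0.764), np.float64(0.809), np.float64(0.834), np.float64(0.847)] pred (np.float64(0.028), np.float64(-0.04))
[[0, 0, 0, 0, 0.0528, -0.0116, -1], [0, 0, 0, 0, -0.023, 0.0043, -1], [0, 0, 0, 0, -0.0127, 0.0029, -1], [0, 0, 0, 0, -0.0066, 0.0016, -1]]
[ 6.833e+00  3.301e+00  8.770e-01 -1.000e-03]
```

Call:
step_arm --pt "0 0 0 0 0.0528 -0.0116 -1" --pt "0 0 0 0 -0.023 0.0043 -1" --pt "0 0 0 0 -0.0127 0.0029 -1" --pt "0 0 0 0 -0.0066 0.0016 -1"

```text
time_s: 12.1
position: [0.4964, -0.0121, 0.2538]
ee_rot: [-179.9, 0.0, -172.0]
wrist_force: [-2.1, -0.8, 8.7]
grip_width: 0.0243
grip_force: 60.4
```

```bash
python3 m.py 0.03 scene; python3 go.py 12.15 4|tail -4
```

```text
scene 12.1 [0.0273 0.0092] mean 0.0183 th 0.8567
[-0.1491 -0.0344  0.1038] [-2.1 -0.8  8.7] 0.024306883066518258
t 12.10 z 0.0183 innov -0.0093 x [ 0.018 -0.079  0.867]
now 12.15 [ 0.0143 -0.0821  0.8671] sd [0.0021 0.0249 0.017 ] thcmd 0.847
theta [np.float64(0.847), np.float64(0.926), np.float64(0.899), np.float64(0.885), np.float64(0.877)] pred (np.float64(-0.001), np.float64(-0.01))
[[0, 0, 0, 0, -0.0394, 0.0116, -1], [0, 0, 0, 0, 0.0134, -0.0043, -1], [0, 0, 0, 0, 0.007, -0.0021, -1], [0, 0, 0, 0, 0.004, -0.0012, -1]]
```

I've been sending each move and the measurement after it in the same block, even though the measurement depends on the move having finished. From here I'll send them one at a time.

Call:
step_arm --pt "0 0 0 0 -0.0394 0.0116 -1" --pt "0 0 0 0 0.0134 -0.0043 -1" --pt "0 0 0 0 0.007 -0.0021 -1" --pt "0 0 0 0 0.004 -0.0012 -1"

```text
time_s: 12.55
position: [0.4969, -0.0156, 0.2528]
ee_rot: [-179.9, 0.0, -172.0]
wrist_force: [-1.7, -0.5, 9.3]
grip_width: 0.0244
grip_force: 60.6
```

```bash
python3 m.py 0.0 scene; python3 go.py 12.60 5|tail -4
```

```text
scene 12.55 [0.0179 0.0009] mean 0.0094 th 0.8852
[-0.1491 -0.038   0.1028] [-1.7 -0.5  9.3] 0.024382817904352518
t 12.55 z 0.0094 innov 0.0108 x [0.009 0.034 0.858]
now 12.60 [0.0112 0.0416 0.8585] sd [0.0021 0.0249 0.017 ] thcmd 0.877
theta [np.float64(0.877), np.float64(0.79), np.float64(0.822), np.float64(0.839), np.float64(0.849), np.float64(0.854)] pred (np.float64(0.012), np.float64(-0.02))
[[0, 0, 0, 0, 0.044, -0.0105, -1], [0, 0, 0, 0, -0.0163, 0.0034, -1], [0, 0, 0, 0, -0.0086, 0.002, -1], [0, 0, 0, 0, -0.005, 0.0013, -1], [0, 0, 0, 0, -0.0025, 0.0006, -1]]
```

Call:
step_arm --pt "0 0 0 0 0.044 -0.0105 -1" --pt "0 0 0 0 -0.0163 0.0034 -1" --pt "0 0 0 0 -0.0086 0.002 -1" --pt "0 0 0 0 -0.005 0.0013 -1" --pt "0 0 0 0 -0.0025 0.0006 -1"

```text
time_s: 13.1
position: [0.4965, -0.013, 0.2535]
ee_rot: [-179.9, 0.0, -172.0]
wrist_force: [-1.6, -0.6, 8.0]
grip_width: 0.0244
grip_force: 60.4
```

```bash
python3 m.py 0.0 scene; python3 go.py 13.15 5|tail -4
```

```text
scene 13.1 [-0.0018 -0.0174] mean -0.0096 th 0.8638
[-0.1491 -0.0353  0.1035] [-1.6 -0.6  8. ] 0.024360105372555712
t 13.10 z -0.0096 innov -0.0214 x [-0.01  -0.09   0.871]
now 13.15 [-0.0142 -0.0964  0.8712] sd [0.0021 0.0277 0.0178] thcmd 0.854
theta [np.float64(0.854), np.float64(0.974), np.float64(0.956), np.float64(0.916), np.float64(0.894), np.float64(0.883)] pred (np.float64(-0.022), np.float64(0.03))
[[0, 0, 0, 0, -0.0593, 0.0193, -1], [0, 0, 0, 0, 0.0087, -0.0033, -1], [0, 0, 0, 0, 0.0196, -0.0069, -1], [0, 0, 0, 0, 0.0109, -0.0034, -1], [0, 0, 0, 0, 0.0055, -0.0016, -1]]
```

```bash
head -n -6 cmd.txt>c&&mv c cmd.txt; sed -i 's/.025\*\*2\*dt\]/.008**2*dt]/' k.py; python3 go.py 13.15 4|tail -6; python3 fit.py
```

```text
t 12.10 z 0.0183 innov -0.0018 x [ 0.018 -0.077  0.866]
t 12.55 z 0.0094 innov 0.0094 x [0.009 0.03  0.862]
t 13.10 z -0.0096 innov -0.0147 x [-0.009 -0.083  0.867]
now 13.15 [-0.0138 -0.0888  0.867 ] sd [0.0019 0.0181 0.0074] thcmd 0.854
theta [np.float64(0.854), np.float64(0.974), np.float64(0.937), np.float64(0.905), np.float64(0.886)] pred (np.float64(-0.022), np.float64(0.03))
[[0, 0, 0, 0, -0.0593, 0.0193, -1], [0, 0, 0, 0, 0.018, -0.0067, -1], [0, 0, 0, 0, 0.0158, -0.0052, -1], [0, 0, 0, 0, 0.0095, -0.0029, -1]]
[6.503 2.619 0.885 0.093]
[[ 8.300e+00 -1.495e-01 -1.500e-01]
 [ 8.650e+00 -1.391e-01 -1.471e-01]
 [ 9.000e+00 -1.026e-01 -1.155e-01]
 [ 9.350e+00 -7.470e-02 -8.070e-02]
 [ 9.800e+00 -3.150e-02 -2.770e-02]
 [ 9.850e+00 -2.550e-02 -2.120e-02]
 [ 1.030e+01  9.300e-03  3.180e-02]
 [ 1.075e+01  3.280e-02  6.660e-02]
 [ 1.120e+01  3.520e-02  8.350e-02]
 [ 1.165e+01  3.330e-02  7.600e-02]
 [ 1.210e+01  1.830e-02  5.910e-02]
 [ 1.255e+01  9.400e-03  1.650e-02]
 [ 1.310e+01 -9.600e-03 -5.030e-02]]
```

Good. The plan is consistent, so I'll continue with it.

Call:
step_arm --pt "0 0 0 0 -0.0593 0.0193 -1" --pt "0 0 0 0 0.018 -0.0067 -1" --pt "0 0 0 0 0.0158 -0.0052 -1" --pt "0 0 0 0 0.0095 -0.0029 -1"

```text
time_s: 13.55
position: [0.4971, -0.0167, 0.2525]
ee_rot: [-179.9, 0.0, -172.0]
wrist_force: [-3.9, -1.4, 7.9]
grip_width: 0.0246
grip_force: 60.6
```

```bash
python3 m.py 0.0 scene; python3 go.py 13.60 4|tail -4
```

```text
scene 13.55 [-0.0079 -0.0215] mean -0.0147 th 0.894
[-0.1491 -0.039   0.1025] [-3.9 -1.4  7.9] 0.024615944873322297
t 13.55 z -0.0147 innov 0.0077 x [-0.015  0.053  0.864]
now 13.60 [-0.012   0.0582  0.8637] sd [0.0019 0.0172 0.0073] thcmd 0.886
theta [np.float64(0.886), np.float64(0.823), np.float64(0.841), np.float64(0.852), np.float64(0.857)] pred (np.float64(-0.0), np.float64(0.01))
[[0, 0, 0, 0, 0.0317, -0.0082, -1], [0, 0, 0, 0, -0.0091, 0.0022, -1], [0, 0, 0, 0, -0.0055, 0.0014, -1], [0, 0, 0, 0, -0.0025, 0.0007, -1]]
```

Call:
step_arm --pt "0 0 0 0 0.0317 -0.0082 -1" --pt "0 0 0 0 -0.0091 0.0022 -1" --pt "0 0 0 0 -0.0055 0.0014 -1" --pt "0 0 0 0 -0.0025 0.0007 -1"

```text
time_s: 14.0
position: [0.4966, -0.0132, 0.2535]
ee_rot: [-179.9, 0.0, -172.0]
wrist_force: [-2.6, -1.2, 9.7]
grip_width: 0.0244
grip_force: 60.4
```

```bash
python3 m.py 0.0 scene; python3 go.py 14.05 5|tail -4
```

```text
scene 14.0 [-0.0079 -0.0219] mean -0.0149 th 0.8658
[-0.1491 -0.0355  0.1035] [-2.6 -1.2  9.7] 0.024354971246237807
t 14.00 z -0.0149 innov -0.0148 x [-0.015 -0.042  0.87 ]
now 14.05 [-0.0169 -0.0483  0.8701] sd [0.0019 0.0172 0.0073] thcmd 0.857
theta [np.float64(0.857), np.float64(0.955), np.float64(0.915), np.float64(0.893), np.float64(0.882), np.float64(0.876)] pred (np.float64(-0.016), np.float64(0.03))
[[0, 0, 0, 0, -0.0486, 0.0153, -1], [0, 0, 0, 0, 0.0196, -0.0068, -1], [0, 0, 0, 0, 0.0109, -0.0034, -1], [0, 0, 0, 0, 0.0055, -0.0016, -1], [0, 0, 0, 0, 0.003, -0.0009, -1]]
```

Call:
step_arm --pt "0 0 0 0 -0.0486 0.0153 -1" --pt "0 0 0 0 0.0196 -0.0068 -1" --pt "0 0 0 0 0.0109 -0.0034 -1" --pt "0 0 0 0 0.0055 -0.0016 -1" --pt "0 0 0 0 0.003 -0.0009 -1"

```text
time_s: 14.55
position: [0.4969, -0.0155, 0.2528]
ee_rot: [-179.9, 0.0, -171.9]
wrist_force: [-2.1, -0.9, 8.9]
grip_width: 0.0244
grip_force: 60.6
```

```bash
python3 m.py 0.0 scene; python3 go.py 14.60 4|tail -4
```

```text
scene 14.55 [-0.0006 -0.0146] mean -0.0076 th 0.8841
[-0.1491 -0.0378  0.1028] [-2.1 -0.9  8.9] 0.024370223165126416
t 14.55 z -0.0076 innov 0.0080 x [-0.008  0.05   0.867]
now 14.60 [-0.0052  0.0513  0.8674] sd [0.0019 0.0181 0.0074] thcmd 0.876
theta [np.float64(0.876), np.float64(0.824), np.float64(0.844), np.float64(0.855), np.float64(0.861)] pred (np.float64(0.003), np.float64(-0.0))
[[0, 0, 0, 0, 0.0262, -0.0067, -1], [0, 0, 0, 0, -0.0101, 0.0024, -1], [0, 0, 0, 0, -0.0055, 0.0014, -1], [0, 0, 0, 0, -0.003, 0.0008, -1]]
```

Call:
step_arm --pt "0 0 0 0 0.0262 -0.0067 -1" --pt "0 0 0 0 -0.0101 0.0024 -1" --pt "0 0 0 0 -0.0055 0.0014 -1" --pt "0 0 0 0 -0.003 0.0008 -1"

```text
time_s: 15.0
position: [0.4966, -0.0137, 0.2533]
ee_rot: [-179.9, 0.0, -172.0]
wrist_force: [-2.3, -1.2, 9.1]
grip_width: 0.0246
grip_force: 60.4
```

```bash
python3 m.py 0.0 scene; python3 go.py 15.05 5|tail -4
```

```text
scene 15.0 [ 0.0049 -0.0126] mean -0.0039 th 0.87
[-0.1491 -0.0361  0.1033] [-2.3 -1.2  9.1] 0.02455364253523008
t 15.00 z -0.0039 innov -0.0071 x [-0.004 -0.024  0.87 ]
now 15.05 [-0.0051 -0.0274  0.8705] sd [0.0019 0.0172 0.0073] thcmd 0.861
theta [np.float64(0.861), np.float64(0.91), np.float64(0.892), np.float64(0.882), np.float64(0.876), np.float64(0.873)] pred (np.float64(-0.006), np.float64(0.01))
[[0, 0, 0, 0, -0.0244, 0.0072, -1], [0, 0, 0, 0, 0.0089, -0.0028, -1], [0, 0, 0, 0, 0.005, -0.0015, -1], [0, 0, 0, 0, 0.003, -0.0009, -1], [0, 0, 0, 0, 0.0015, -0.0004, -1]]
```

Call:
step_arm --pt "0 0 0 0 -0.0244 0.0072 -1" --pt "0 0 0 0 0.0089 -0.0028 -1" --pt "0 0 0 0 0.005 -0.0015 -1" --pt "0 0 0 0 0.003 -0.0009 -1" --pt "0 0 0 0 0.0015 -0.0004 -1"

```text
time_s: 15.55
position: [0.4968, -0.0151, 0.2529]
ee_rot: [-179.9, 0.0, -172.0]
wrist_force: [-2.5, -2.0, 9.6]
grip_width: 0.0244
grip_force: 60.7
```

```bash
python3 m.py 0.0 scene; python3 go.py 15.60 6|tail -4
```

```text
scene 15.55 [ 0.0091 -0.0066] mean 0.0012 th 0.881
[-0.1491 -0.0374  0.1029] [-2.5 -2.   9.6] 0.024384785835499887
t 15.55 z 0.0012 innov 0.0075 x [0.001 0.032 0.868]
now 15.60 [0.0028 0.034  0.8679] sd [0.0019 0.0181 0.0074] thcmd 0.873
theta [np.float64(0.873), np.float64(0.827), np.float64(0.846), np.float64(0.857), np.float64(0.862), np.float64(0.865), np.float64(0.866)] pred (np.float64(0.005), np.float64(-0.01))
[[0, 0, 0, 0, 0.0232, -0.0059, -1], [0, 0, 0, 0, -0.0096, 0.0023, -1], [0, 0, 0, 0, -0.0055, 0.0014, -1], [0, 0, 0, 0, -0.0025, 0.0007, -1], [0, 0, 0, 0, -0.0015, 0.0004, -1], [0, 0, 0, 0, -0.0005, 0.0001, -1]]
```

Call:
step_arm --pt "0 0 0 0 0.0232 -0.0059 -1" --pt "0 0 0 0 -0.0096 0.0023 -1" --pt "0 0 0 0 -0.0055 0.0014 -1" --pt "0 0 0 0 -0.0025 0.0007 -1" --pt "0 0 0 0 -0.0015 0.0004 -1" --pt "0 0 0 0 -0.0005 0.0001 -1"

```text
time_s: 16.2
position: [0.4967, -0.0143, 0.2531]
ee_rot: [-179.9, 0.0, -172.0]
wrist_force: [-2.2, -1.3, 9.1]
grip_width: 0.0247
grip_force: 60.4
```

```bash
python3 m.py 0.0 scene; sed 's/tend,0,n)/tend,0,n,lambda t:(float(sys.argv[3])-.15*(t+.1-tend),-.15))/' go.py>dn.py; python3 dn.py 16.25 5 0.0|tail -4
```

```text
scene 16.2 [ 0.0076 -0.0097] mean -0.001 th 0.8748
[-0.1491 -0.0366  0.1031] [-2.2 -1.3  9.1] 0.02469212345864104
t 16.20 z -0.0010 innov -0.0058 x [-0.001 -0.024  0.869]
now 16.25 [-0.0022 -0.025   0.8695] sd [0.0019 0.0191 0.0076] thcmd 0.866
theta [np.float64(0.866), np.float64(0.746), np.float64(0.811), np.float64(0.851), np.float64(0.876), np.float64(0.894)] pred (np.float64(-0.066), np.float64(-0.18))
[[0, 0, 0, 0, 0.061, -0.0128, -1], [0, 0, 0, 0, -0.0333, 0.006, -1], [0, 0, 0, 0, -0.0202, 0.0048, -1], [0, 0, 0, 0, -0.0126, 0.0034, -1], [0, 0, 0, 0, -0.009, 0.0026, -1]]
```

Call:
step_arm --pt "0 0 0 0 0.061 -0.0128 -1" --pt "0 0 0 0 -0.0333 0.006 -1" --pt "0 0 0 0 -0.0202 0.0048 -1" --pt "0 0 0 0 -0.0126 0.0034 -1" --pt "0 0 0 0 -0.009 0.0026 -1"

```text
time_s: 16.75
position: [0.4972, -0.0179, 0.2521]
ee_rot: [-179.9, 0.0, -172.0]
wrist_force: [-1.5, -0.8, 7.4]
grip_width: 0.0244
grip_force: 60.6
```

```bash
python3 m.py -.06 scene; python3 dn.py 16.80 4 -0.07|tail -4
```

```text
scene 16.75 [-0.0547 -0.0644] mean -0.0595 th 0.9039
[-0.1491 -0.0403  0.1021] [-1.5 -0.8  7.4] 0.02437247712651763
t 16.75 z -0.0595 innov 0.0060 x [-0.06  -0.161  0.867]
now 16.80 [-0.0676 -0.1608  0.8674] sd [0.0019 0.0181 0.0074] thcmd 0.894
theta [np.float64(0.894), np.float64(0.897), np.float64(0.91), np.float64(0.92), np.float64(0.928)] pred (np.float64(-0.133), np.float64(-0.17))
[[0, 0, 0, 0, -0.0015, 0.0005, -1], [0, 0, 0, 0, -0.0065, 0.002, -1], [0, 0, 0, 0, -0.0049, 0.0016, -1], [0, 0, 0, 0, -0.0039, 0.0013, -1]]
```

Call:
step_arm --pt "0 0 0 0 -0.0015 0.0005 -1" --pt "0 0 0 0 -0.0065 0.002 -1" --pt "0 0 0 0 -0.0049 0.0016 -1" --pt "0 0 0 0 -0.0039 0.0013 -1" --pt "0 0 0 0 0 0 -1"

```text
time_s: 17.3
position: [0.4978, -0.022, 0.2507]
ee_rot: [-179.9, 0.0, -172.0]
wrist_force: [-2.2, -1.9, 8.6]
grip_width: 0.0244
grip_force: 60.6
```

```bash
python3 m.py -.15 scene; python3 -c "
from h import *
p=np.r_[np.linspace(-.328,-.18,5),np.linspace(-.18,.1,5)[1:]];print(rows(p))
print(rows(np.linspace(.1,.5,9)));print(rows(np.linspace(.5,.74,9)))"
```

```text
scene 17.3 [-0.1383 -0.1399] mean -0.1391 th 0.9373
[-0.1491 -0.0444  0.1007] [-2.2 -1.9  8.6] 0.02438989953647688
[[0.0183, -0.0059], [0.0185, -0.0052], [0.0187, -0.0045], [0.0189, -0.0038], [0.036, -0.0053], [0.0363, -0.0027], [0.0364, -0.0002], [0.0363, 0.0024]]
[[0.0258, 0.0032], [0.0256, 0.0045], [0.0253, 0.0058], [0.025, 0.0071], [0.0246, 0.0083], [0.0242, 0.0095], [0.0237, 0.0107], [0.0231, 0.0119]]
[[0.0136, 0.0077], [0.0133, 0.0081], [0.0131, 0.0085], [0.0128, 0.0089], [0.0126, 0.0093], [0.0123, 0.0096], [0.012, 0.01], [0.0117, 0.0103]]
```

Call:
step_arm --pt "0 0 0 0 0.0183 -0.0059 -1" --pt "0 0 0 0 0.0185 -0.0052 -1" --pt "0 0 0 0 0.0187 -0.0045 -1" --pt "0 0 0 0 0.0189 -0.0038 -1" --pt "0 0 0 0 0.036 -0.0053 -1" --pt "0 0 0 0 0.0363 -0.0027 -1" --pt "0 0 0 0 0.0364 -0.0002 -1" --pt "0 0 0 0 0.0363 0.0024 -1"

```text
time_s: 18.15
position: [0.4902, 0.0331, 0.2574]
ee_rot: [-180.0, 0.1, -171.9]
wrist_force: [-2.0, 1.0, 10.7]
grip_width: 0.0246
grip_force: 60.8
```

Call:
step_arm --pt "0 0 0 0 0.0258 0.0032 -1" --pt "0 0 0 0 0.0256 0.0045 -1" --pt "0 0 0 0 0.0253 0.0058 -1" --pt "0 0 0 0 0.025 0.0071 -1" --pt "0 0 0 0 0.0246 0.0083 -1" --pt "0 0 0 0 0.0242 0.0095 -1" --pt "0 0 0 0 0.0237 0.0107 -1" --pt "0 0 0 0 0.0231 0.0119 -1"

```text
time_s: 18.95
position: [0.4833, 0.0824, 0.242]
ee_rot: [179.9, 0.1, -171.9]
wrist_force: [-2.3, 6.7, 11.3]
grip_width: 0.0244
grip_force: 60.9
```

Call:
step_arm --pt "0 0 0 0 0.0136 0.0077 -1" --pt "0 0 0 0 0.0133 0.0081 -1" --pt "0 0 0 0 0.0131 0.0085 -1" --pt "0 0 0 0 0.0128 0.0089 -1" --pt "0 0 0 0 0.0126 0.0093 -1" --pt "0 0 0 0 0.0123 0.0096 -1" --pt "0 0 0 0 0.012 0.01 -1" --pt "0 0 0 0 0.0117 0.0103 -1"

```text
time_s: 19.75
position: [0.4798, 0.1076, 0.2237]
ee_rot: [179.9, 0.1, -171.9]
wrist_force: [-2.5, 8.5, 9.3]
grip_width: 0.0243
grip_force: 60.8
```

Call:
step_arm --pt "0 0 0 0 0.002 0.0018 -1" --pt "0 0 0 0 0 0 -1" --pt "0 0 0 0 0 0 -1" --pt "0 0 0 0 0 0 -1"

```text
time_s: 20.15
position: [0.4798, 0.108, 0.2233]
ee_rot: [179.9, 0.1, -171.9]
wrist_force: [-2.0, 8.4, 9.6]
grip_width: 0.0243
grip_force: 60.8
```

Call:
step_arm --pt "0 0 0 0 0 0 1" --pt "0 0 0 0 0 0 1" --pt "0 0 0 0 0 0 1" --pt "0 0 0 0 0 0 1" --pt "0 0 0 0 0 0 1" --pt "0 0 0 0 0 0 1"

```text
time_s: 20.75
position: [0.4795, 0.1076, 0.2229]
ee_rot: [-180.0, -0.0, -171.9]
wrist_force: [1.1, -0.1, 0.6]
grip_width: 0.0853
grip_force: 0.0
```

Call:
step_arm --pt "0 0 0 0 0 -0.05 1" --pt "0 0 0 0 0 -0.1 1" --pt "0 0 0 0 0 -0.1 1" --pt "0 0 0 0 0 -0.1 1" --pt "0 0 0 0 0 -0.1 1" --pt "0 0 0 0 0 -0.1 1" --pt "0 0 0 0 0 0 1" --pt "0 0 0 0 0 0 1"

```text
time_s: 21.55
position: [0.4797, 0.1077, 0.3604]
ee_rot: [-180.0, 0.0, -171.9]
wrist_force: [0.2, 0.9, 0.2]
grip_width: 0.0853
grip_force: 0.0
```

```bash
python3 m.py -.15 scene side; python3 - <<'E'
import cv2,numpy as np
a=cv2.imread("pics/side1.png");b=cv2.imread("pics/last_side.png")
cv2.imwrite("pics/c4.png",np.hstack([cv2.resize(i[130:310,200:400],(400,360)) for i in(a,b)]))
E
```

```text
scene 21.55 [-0.1508 -0.1515] mean -0.1512 th 0.238
side 21.6 [-0.1502 -0.149 ] mean -0.1496 th 0.2372
[-0.1497  0.0866  0.2098] [-0.4  0.2  0. ] 0.08526289505516513
```

View pics/c4.png

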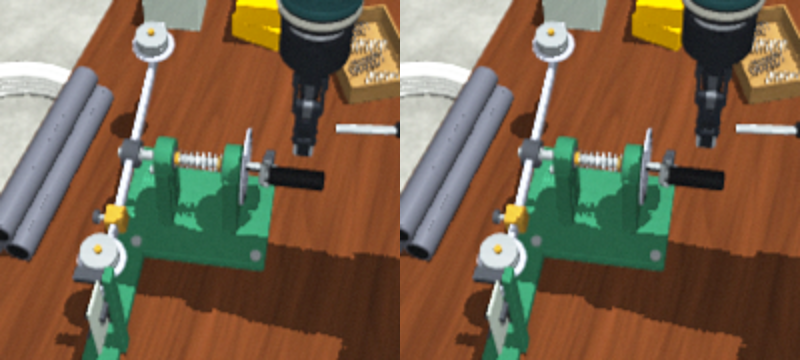

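The crank handle is back at (297,179), the same spot as before the wind. The beam lies on its lower stop at -0.15 and the gripper is clear of everything.

```bash
python3 -c "
from cell import *
print(finish_job())"
```

```text
the job is handed in; nothing more can be done
None
```

I handed the job in; no verdict came back. By my camera readings the beam floated inside the ±0.06 rad marks for about 7 s (within roughly 0.045 rad of level), was eased down onto its lower stop at about 0.16 rad/s or slower, and the crank went back to rest and was released. Until t = 12.15 s I sent each move and its measurement in one block, when they should have gone one at a time.

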